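# Lock the spindle of the wear tester

### The job

Lock the tester's spindle: with the fingers push the disc's red tab round until the slot in the steel disc faces the brass bolt, then push the bolt's red head along its channel until the bolt is in the slot and its head sits fully home against the end of the channel. Only push: do not lift the bolt out of its channel, and leave everything else on the tester and the bench where it stands.

Things in the scene. Friction and masses are not known exactly. Their poses are not given: they have to be found in the camera images.
- tester: Low white and grey bench tester, a fixed box 250 x 450 mm (own x, y), flat deck 45 mm above the table. Origin under its centre at table height; x, y along its sides, z up. Its place varies by 40 x 200 mm and its yaw by 0.5 rad either way. Disc axis at own (0, -90) mm. The bolt's channel runs along own y at x = 0; a bolt pushed towards own -y goes into the disc's slot.
- disc_axis (a point): Point on the vertical axis of the disc, at the height of the disc's top face (75 mm above the table). A dark spindle nut, radius 13 mm, stands 10 mm above the disc there.
- disc (a joint): Turn of the slotted disc in rad, counter-clockwise from above positive, endless both ways; starts between 0.7 and 5.6. At 0 and at 2 pi the slot faces the bolt (tester's own +y). Friction (0.12 N m) holds it where it is left. Steel disc, radius 60 mm, 59 to 75 mm above the table; its one slot (red stripes beside it) is 26 mm wide, 30 mm deep, so for the bar about 0.05 rad either way is free.
- slot_mouth (a point): Middle of the slot's mouth at the disc's rim, 60 mm from the disc axis, 66 mm above the table.
- channel_mouth (a point): Fixed point on the channel's centre line, 60 mm from the disc axis towards the tester's own +y: the slot is lined up when slot_mouth lies here. The channel is a block 56 mm wide from own y = -22 to 88 mm, floor 57 mm and tops of its two side walls 69 mm above the table, walls 23 mm apart, open at the top and both ends.
- tab_mid (a point): Middle of the red upright tab on the disc, 40 mm from the axis, exactly opposite the slot, 91 mm above the table. The tab is a radial fin 8 mm thick, from 15 to 57 mm from the axis, from the disc's top (75 mm) up to 106 mm above the table. Push it on its flat flank with the fingertips to turn the disc.
- bolt_shoulder (a point): Front face of the bolt's head (middle of the bar's section), 66 mm above the table. The bolt is loose, 0.45 kg: a brass bar 20 mm wide, 18 mm high, reaching 143 mm from here to its round nose, lying in the channel. Home: this point is at tester own y = 88 mm, the head touching the channel's end, the nose 25 mm inside the slot. It starts 34 to 44 mm short of home.
- bolt_head (a point): Middle of the outer (rear) face of the bolt's red head, 73 mm above the table. The head is a block 36 mm wide, 12 mm thick, from 57 to 89 mm above the table, overhanging the deck (45 mm) beyond the channel's end. Push it here; it slides with only its own friction (a few N).
- test_cup: Small open steel cup, 42 mm wide, 32 mm high, loose on the deck beside the channel. Bystander. Origin under its centre.
- bearing_ring: Loose steel ring, 42 mm wide, 12 mm high, on the deck on the other side of the channel. Bystander. Origin under its centre.
- jar_light: Sample jar with light brown oil, white cap, 52 mm wide, 75 mm high, on the table beyond the tester. Bystander. Origin under its centre.
- jar_dark: Sample jar with dark brown oil, white cap, 52 mm wide, 75 mm high, on the table beyond the tester. Bystander. Origin under its centre.
- beaker: Glass beaker, 60 mm wide, 75 mm high, on the table beyond the tester. Bystander. Origin under its centre.
- wrench: Steel wrench, 160 mm long, lying on the table to the right of the tester. Bystander.
- sample_bottle: Amber bottle with a red cap, 44 mm wide, 100 mm high, on the table to the left of the tester. Bystander. Origin under its centre.
- bolt: The same loose bolt, whole. Origin under its shoulder, 57 mm above the table; own y points from nose to head.
There are look-alikes about, which are no part of the job. There is more than one size of the bolt; the job needs the smallest.

How it is judged (in metres and radians):
On the way, in this order (a step that is already met when the one before it is completed fails the run):
1. the disc's slot faces the bolt (slot mouth within 6 mm of the channel's line) (horizontal distance between slot_mouth and channel_mouth below 0.006 m), for 0.1 s.
2. the bolt is home in the slot, its head at the channel's end (within 4 mm) (y of bolt_shoulder in the frame of tester between 0.084 and 0.092 m and x of bolt_shoulder in the frame of tester between -0.004 and 0.004 m and height (world z) of bolt_shoulder below 0.07 m and horizontal distance between slot_mouth and channel_mouth below 0.006 m), for 0.2 s.
At the end, for the whole second after the job is handed in: The bolt lies in its channel with its head within 4 mm of the channel's end and its nose in the disc's slot (slot mouth within 6 mm of the channel's line), bolt and disc at rest (all of step 2 and linear speed of bolt below 0.02 m/s and velocity of joint disc between -0.05 and 0.05 rad/s); the robot touches nothing.
It fails at once if the bolt is lifted in or out of its channel (its head more than 12 mm up) (height (world z) of bolt_shoulder above 0.078 m or height (world z) of bolt_head above 0.085 m).
It fails at once if a bystander is moved more than 25 mm, lifted or tipped (distance of any of test_cup, bearing_ring, jar_light, jar_dark, beaker, wrench, sample_bottle from where it was at the start of the episode above 0.025 m or angle between any of test_cup, bearing_ring, jar_light, jar_dark, beaker, wrench, sample_bottle's own z axis and vertical above 0.5 rad).
It also fails if it takes over 48 s, if anything falls off the work surface, if the arm or the gripper's body presses on something with over 40 N, if the wrist force passes 120 N, or if a joint passes its speed limit or range.

### The arm

A 7-joint arm with a two-finger parallel gripper is mounted at the origin on the work surface. World frame = base frame: x ahead of the robot, y to its left, z up, the work surface at z = 0. Lengths are in mm, angles in rad, forces in N, time in s.
With the tool pointing down it reaches from about 425 to 975 mm from the base axis. Payload 16.7 kg.
Tool frame: the origin (TCP) lies midway between the tips of the shut fingers; the grasp point (between the pads) lies 19 mm behind it (env.grasp_offset is the distance from the TCP to the grasp point, in mm); z points along the fingers, y is the direction in which the jaws open and shut (so a half turn about z gives the same grasp; the last joint's range is limited). The gripper opens to 85 mm and grips with 20 to 120 N. Pads are 22 mm wide; open, the fingers measure 114 mm over their backs; the gripper's body (76 mm by 85 mm) begins 54 mm behind the grasp point. The pads swing forward as they close: fully open they stand 13 mm farther back than shut.
Start: joints at [1.167, 0.426, 0.074, 1.606, -0.034, 1.111, -0.067], TCP at [170.105, -653.177, 231.302] pointing down, gripper open.
Joint ranges: [-2.85, 2.85], [-0.5, 2.14], [-1.23, 1.37], [0.21, 2.46], [-1.02, 4.16], [0.16, 2.05], [-2.73, 2.73]. Speed limits (rad/s): [1.89, 1.89, 2.39, 2.39, 3.01, 3.01, 3.01].

### API

Orientations are given as a 3x3 rotation matrix whose columns are the frame's x, y, z axes.
In Python, from plant import env gives the robot as it stands.
- The arm moves only by the tool apply_moves, never from a script. Its argument "moves" is a list of rows, each a list of 3 entries, a list of its own where there are three numbers: the shift along the tool's x, y, z in mm, then the turn about the tool's z in rad, then the gripper's target within -1 to 1 (shut at 1, half-way at 0, fully open at -1). In form: [[[dx, dy, dz], twist, gripper], ...]. A call has exactly 8 rows; each row shifts and turns the commanded pose from where the row before left it, along the tool's axes as they then stand; what a row does not reach is not made up. A row lasts 1/10 s, in which the tool goes at most 50 mm and 8.59 degrees, less where a joint would pass 70% of its speed; a pose out of reach is approached as far as the arm can. A call with a gripper value outside its range is refused whole. The fingers move at their own pace and stop on an object; "newtons" is the grip in N (left out, the last holds). Time passes only in rows, so rows that do not move let the fingers close, or fill a call up. It gives the time, the measured TCP pose, the force and the opening at its end, in the units of the state.
- env.read_state(): the state, without advancing time (a new reading comes with each control period).
- env.get_image(name): name is "scene" or "top" or "wrist"; returns a dict with "img" (420x560x3 uint8, blue, green, red), "z_map" (420x560 float32, mm along the optical axis (not along the pixel's ray), 0 where there is no reading), "intrinsics" (3x3 intrinsics, pixels), "pose" (4x4, takes a point from camera to world coordinates); the wrist camera has in their place "hand_eye" (4x4, takes a point from camera to tool coordinates, whose origin is the TCP and whose axes are the flange's). Camera axes: x right, y down, z forward; pixel columns grow to the right and rows downward; lengths in mm; the calibration is good to about 2 mm. A picture is of the moment at which its call begins: read the wrist's pose just before it.
- env.close_job(): hands the job in, once; it reports no verdict.
The state is a dict: "time": time; "q": joint angles; "joint_vel": joint speeds; "tau": joint torques, N m; "position": TCP position; "tool_rot": TCP orientation; "wrist_force": force on the tool from outside, world axes, zero at the start; "ft_torque": the same for the moment, N m; "opening": finger opening in mm.
Only numpy, scipy, OpenCV 4.12 (cv2) and the standard library are available. Lean on these libraries where they do the work, as an engineer would, in place of code of your own. Each camera call takes 0.05 s, during which the arm holds its last target.

## Working session

There is one attempt and no reset: what is moved stays moved. The work goes in short steps, Python scripts to look and compute and a tool call to move; the robot and the scene stay as the last step left them, time stands still between calls to the robot, and variables do not carry over. Pictures are saved under pics/ and viewed, and the job is handed in when it is done.

Besides the shell and the picture viewer there is one more tool, called after "Emit:" by a JSON object that holds its "name" and its "arguments", one argument or row to a line. apply_moves: Moves the arm, as the interface text tells. Its arguments: {"type":"object","properties":{"moves":{"type":"array","items":{"type":"array"}},"newtons":{"type":"number"}},"required":["moves"]}

```bash
mkdir -p pics; ls; python3 - <<'E'
from plant import env
import cv2
s=env.read_state();print(s['time'],s['position'],s['tool_rot'],s['opening'])
for n in ("scene","top"):
    d=env.get_image(n);cv2.imwrite(f"pics/{n}0.png",d['img']);print(n,d['intrinsics'],d['pose'])
E
```

```text
pics
0.0 [ 169.99429883 -652.78594937  230.58772383] [[ 9.67717529e-01  2.52036904e-01 -4.29041284e-04]
 [ 2.52037253e-01 -9.67716674e-01  1.28921104e-03]
 [-9.02616452e-05 -1.35572651e-03 -9.99999077e-01]] 85.6615475620278
scene [[471.36232005   0.         286.62190415]
 [  0.         471.36232005 216.1517427 ]
 [  0.           0.           1.        ]] [[ 9.46252185e-02  7.48451229e-01 -6.56404468e-01  1.28827729e+03]
 [ 9.95500621e-01 -7.44245458e-02  5.86472563e-02 -2.74194731e+01]
 [-4.95799327e-03 -6.59000565e-01 -7.52126102e-01  8.96684980e+02]
 [ 0.00000000e+00  0.00000000e+00  0.00000000e+00  1.00000000e+00]]
top [[398.28285      0.         279.44731709]
 [  0.         398.28285    202.63655651]
 [  0.           0.           1.        ]] [[-9.76827781e-03 -9.97149751e-01  7.48128003e-02  4.93163439e+02]
 [-9.99914800e-01  1.03883785e-02  7.90404129e-03  2.09691142e+01]
 [-8.65869648e-03 -7.47292174e-02 -9.97166271e-01  1.11444914e+03]
 [ 0.00000000e+00  0.00000000e+00  0.00000000e+00  1.00000000e+00]]
```

View pics/scene0.png

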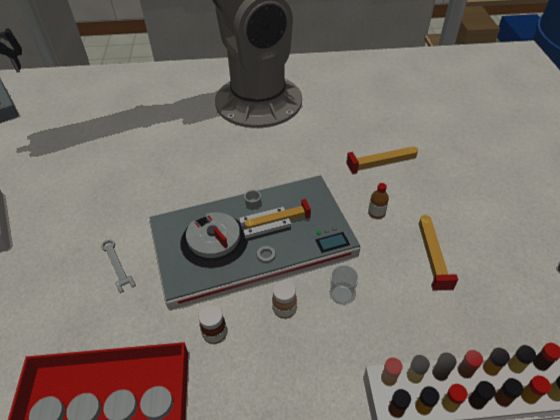

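View pics/top0.png

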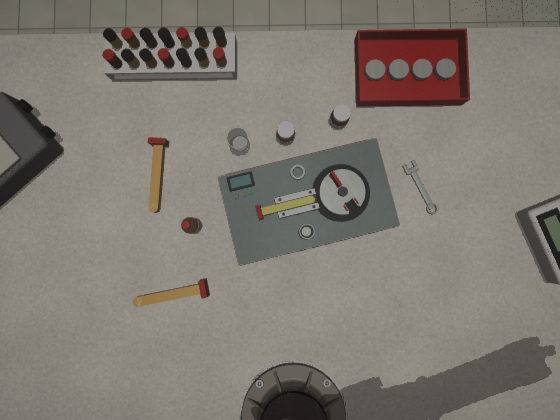

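```bash
cat > h.py <<'E'
import numpy as np,cv2
from plant import env
def world(d,u,v,z):
    K=d['intrinsics'];P=d['pose'];r=P[:3,:3]@np.linalg.solve(K,[u,v,1.]);o=P[:3,3]
    return o+r*(z-o[2])/r[2]
def cloud(d):
    K=d['intrinsics'];P=d['pose'];Z=d['z_map'];v,u=np.mgrid[:Z.shape[0],:Z.shape[1]]
    c=np.stack([(u-K[0,2])/K[0,0]*Z,(v-K[1,2])/K[1,1]*Z,Z],-1)
    return c@P[:3,:3].T+P[:3,3]
def proj(d,p):
    P=np.linalg.inv(d['pose']);c=P[:3,:3]@np.asarray(p)+P[:3,3];q=d['intrinsics']@c;return q[:2]/q[2]
E
python3 - <<'E'
from h import *
t=env.get_image("top");s=env.get_image("scene")
a=cv2.resize(t['img'][130:270,210:405],None,fx=4,fy=4,interpolation=cv2.INTER_CUBIC);cv2.imwrite("pics/topc.png",a)
a=cv2.resize(s['img'][170:310,145:365],None,fx=3.6,fy=3.6,interpolation=cv2.INTER_CUBIC);cv2.imwrite("pics/scc.png",a)
for n,d in(("top",t),("scene",s)):
    C=cloud(d);ok=d['z_map']>0
    m=ok&(C[...,2]>30)&(C[...,2]<60)&(abs(C[...,1])<450)&(C[...,0]>400)&(C[...,0]<900)
    m=m.astype('uint8');k,l,st,_=cv2.connectedComponentsWithStats(m);j=1+st[1:,4].argmax()
    print(n,cv2.minAreaRect(C[l==j][:,:2].astype('float32')),np.median(C[l==j][:,2]))
    h=cv2.cvtColor(d['img'],cv2.COLOR_BGR2HSV);red=((h[...,0]<8)|(h[...,0]>172))&(h[...,1]>140)&(h[...,2]>70)
    k,l,st,ce=cv2.connectedComponentsWithStats(red.astype('uint8'))
    for i in range(1,k):
        if st[i,4]>4:
            q=C[l==i]; x=q.mean(0)
            if 350<x[0]<850: print(ce[i].round(1),st[i,4],x.round(),np.percentile(q[:,2],[5,95]).round())
E
```

```text
top ((579.5831298828125, -46.43190002441406), (251.5319061279297, 447.9492492675781), 13.301092147827148) 44.98425211841004
[155.5 140.3] 75 [748. 367.  42.] [40. 46.]
[335.7 178.2] 38 [ 630. -115.  105.] [103. 108.]
[258.8 211.6] 57 [547.  82.  89.] [86. 92.]
[185.4 224.5] 50 [516. 269. 100.] [ 96. 103.]
scene ((582.1142578125, -47.675048828125), (252.9529571533203, 448.36859130859375), 13.313926696777344) 43.26264153257705
[381.6 185.8] 41 [517. 269.  98.] [ 95. 101.]
[305.4 204.2] 54 [562.  81. 102.] [84. 89.]
[209.4 217.6] 7 [ 556. -142.   73.] [71. 76.]
[197.  224.5] 6 [ 576. -170.   74.] [73. 76.]
[219.3 233.2] 49 [ 631. -116.  104.] [102. 106.]
[446.1 277.5] 127 [751. 366.  40.] [38. 43.]
```

View pics/topc.png

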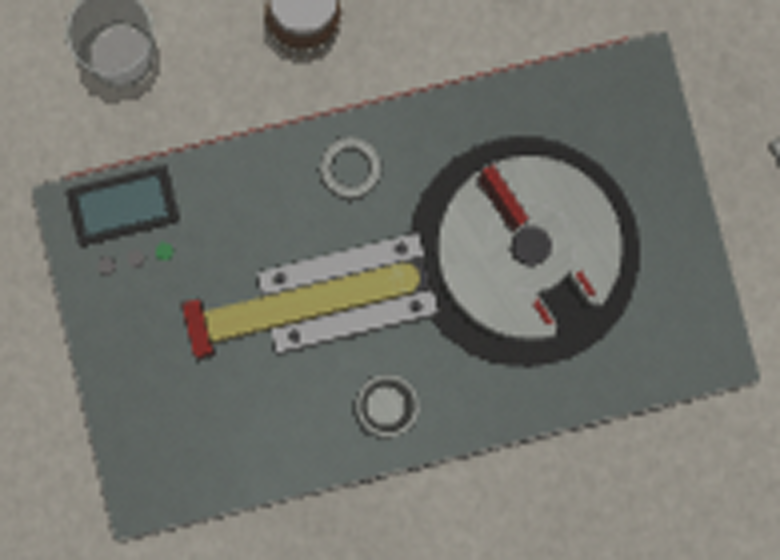

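View pics/scc.png

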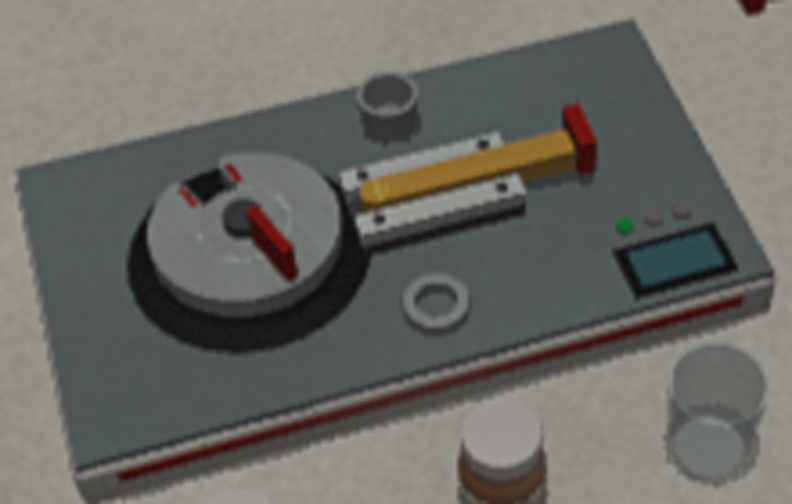

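```bash
python3 - <<'E'
from h import *
t=env.get_image("top");s=env.get_image("scene")
def tc(x,y):return 210+(x+.5)/4-.5,130+(y+.5)/4-.5
def sc(x,y):return 145+(x+.5)/3.6-.5,170+(y+.5)/3.6-.5
print("nut",world(t,*tc(531,246),85).round(1),world(s,*sc(240,217),85).round(1))
print("slotmouth",world(t,*tc(577,318),75).round(1),world(s,*sc(203,176),75).round(1))
print("head top",world(t,*tc(199,329),89).round(1))
print("tab top",world(t,*tc(503,197),106).round(1))
print("cup",world(t,*tc(387,404),77).round(1),"ring",world(t,*tc(351,168),57).round(1))
th=np.deg2rad(13.3);c=np.array([581,-47]);R=np.array([[np.cos(th),-np.sin(th)],[np.sin(th),np.cos(th)]])
print("axis pred",c+R@[0,-90],"home shoulder",c+R@[0,88])
C=cloud(t);m=(t['z_map']>0)&(abs(C[...,2]-75)<4)&(np.hypot(C[...,0]-602,C[...,1]+135)<68);q=C[m][:,:2]
print("disc",cv2.minEnclosingCircle(q.astype('float32')),q.mean(0))
st=env.read_state();print(st['q'],st['wrist_force'])
E
```

```text
nut [ 598.6 -134.4   85. ] [ 604.  -135.5   85. ]
slotmouth [ 552.1 -164.9   75. ] [ 558.9 -160.8   75. ]
head top [546.7  81.1  89. ]
tab top [ 628.  -114.1  106. ]
cup [497.4 -40.   77. ] ring [655.3 -19.5  57. ]
axis pred [ 601.70447635 -134.58609855] home shoulder [560.75562313  38.6397408 ]
disc ((599.6152954101562, -135.25794982910156), 60.222267150878906) [ 600.69025231 -133.85255089]
[ 1.16647778  0.42629007  0.07388647  1.60618308 -0.03409496  1.11084989
 -0.06708256] [-0.74132702  0.14482956 -0.27413697]
```

Emit:
{"name": "apply_moves", "arguments": {
  "moves": [
    [[36,-27,0],0,1],
    [[36,-27,0],0,1],
    [[36,-27,0],0,1],
    [[36,-27,0],0,1],
    [[36,-27,0],0,1],
    [[36,-27,0],0,1],
    [[36,-27,0],0,1],
    [[36,-27,0],0,1]
  ],
  "newtons": 40
}}

```text
time: 1.1
position: [395.2, -370.0, 231.6]
tool_rot: [[0.968, 0.252, 0.0], [0.252, -0.968, -0.0], [0.0, 0.0, -1.0]]
wrist_force: [0.9, -1.5, -0.6]
opening: 0.2
```

Emit:
{"name": "apply_moves", "arguments": {
  "moves": [
    [[36,-27,0],0,1],
    [[36,-27,0],0,1],
    [[36,-27,0],0,1],
    [[36,-27,0],0,1],
    [[36,-27,0],0,1],
    [[36,-27,0],0,1],
    [[36,-27,0],0,1],
    [[36,-27,0],0,1]
  ]
}}

```text
time: 1.9
position: [619.6, -88.5, 231.4]
tool_rot: [[0.968, 0.252, 0.0], [0.252, -0.968, -0.0], [0.0, 0.0, -1.0]]
wrist_force: [0.5, -1.0, 1.1]
opening: 0.2
```

Emit:
{"name": "apply_moves", "arguments": {
  "moves": [
    [[0,0,0],-0.14,1],
    [[0,0,0],-0.14,1],
    [[0,0,0],-0.14,1],
    [[0,0,0],-0.14,1],
    [[0,0,0],-0.14,1],
    [[0,0,0],-0.14,1],
    [[0,0,0],-0.14,1],
    [[0,0,0],-0.14,1]
  ]
}}

```text
time: 2.7
position: [618.6, -90.0, 231.3]
tool_rot: [[0.189, 0.982, -0.0], [0.982, -0.189, 0.0], [0.0, -0.0, -1.0]]
wrist_force: [-0.0, 0.1, -0.5]
opening: -0.1
```

Emit:
{"name": "apply_moves", "arguments": {
  "moves": [
    [[0,0,0],-0.14,1],
    [[0,0,0],-0.14,1],
    [[0,0,0],-0.14,1],
    [[0,0,0],-0.14,1],
    [[0,0,0],-0.14,1],
    [[0,0,0],-0.1,1],
    [[0,0,0],0,1],
    [[0,0,0],0,1]
  ]
}}

```text
time: 3.5
position: [618.6, -90.1, 231.3]
tool_rot: [[-0.565, 0.825, -0.0], [0.825, 0.565, 0.0], [0.0, 0.0, -1.0]]
wrist_force: [0.1, -0.3, -0.0]
opening: -0.1
```

```bash
python3 - <<'E'
from h import *
s=env.read_state();print(s['time'],s['position'],s['tool_rot'],s['opening'],s['q'],s['wrist_force'])
R=s['tool_rot'];print(np.rad2deg(np.arctan2(R[1,0],R[0,0])), R.T@(np.array([619,-89.3,115])-s['position']))
w=env.get_image("wrist");cv2.imwrite("pics/w1.png",w['img']);t=env.get_image("scene");cv2.imwrite("pics/s1.png",t['img'])
E
```

```text
3.5 [618.60728622 -90.11778877 231.26332905] [[-5.65004690e-01  8.25087684e-01 -1.15393652e-04]
 [ 8.25087663e-01  5.65004702e-01  1.89304167e-04]
 [ 2.21390493e-04  1.17478632e-05 -9.99999975e-01]] -0.12928339310734763 [ 0.5215135   0.41158839 -0.62682598  1.6908715   0.26292489  1.12476485
  0.42033384] [ 0.12548419 -0.34089727 -0.00607161]
124.4026179813582 [  0.42712271   0.78471196 116.26343569]
```

View pics/w1.png

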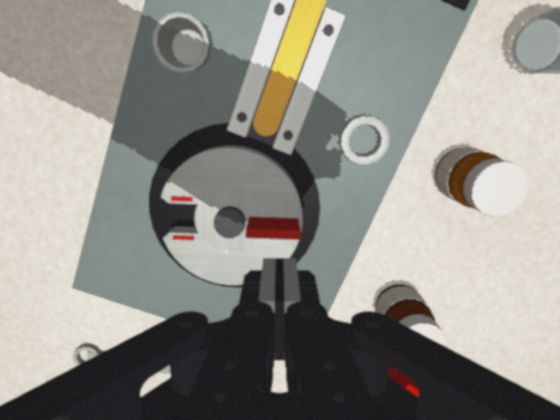

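View pics/s1.png

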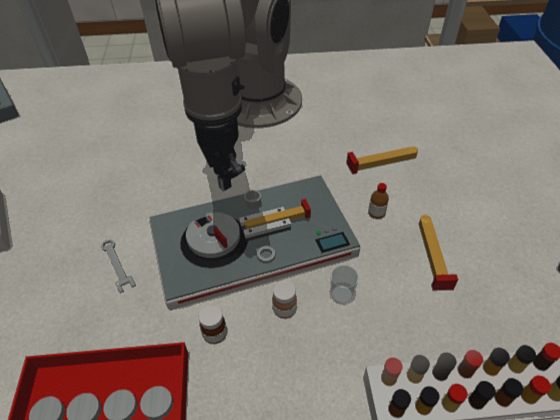

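```bash
cat >> h.py <<'E'
def wproj(w,s,p):
    R=np.array(s['tool_rot']);q=R.T@(np.asarray(p)-s['position']);H=np.linalg.inv(w['hand_eye']);c=H[:3,:3]@q+H[:3,3];u=w['intrinsics']@c;return u[:2]/u[2]
def wworld(w,s,u,v,z):
    R=np.array(s['tool_rot']);H=w['hand_eye'];r=R@H[:3,:3]@np.linalg.solve(w['intrinsics'],[u,v,1.]);o=R@H[:3,3]+s['position']
    return o+r*(z-o[2])/r[2]
E
python3 - <<'E'
from h import *
s=env.read_state();w=env.get_image("wrist")
print(w['hand_eye'])
for n,p in dict(axis=(600.5,-134.8,85),under=(*s['position'][:2],84),tcp=s['position']).items():print(n,wproj(w,s,p).round())
print("nut",wworld(w,s,230,221,85),"nose",wworld(w,s,264,134,66),"tabtop ends",wworld(w,s,247,225,106),wworld(w,s,300,228,106))
E
```

```text
[[-4.65538415e-04 -9.58860631e-01 -2.83876864e-01  7.35761069e+01]
 [ 9.99998039e-01  1.00054308e-04 -1.97788446e-03  1.56667686e-01]
 [ 1.92491865e-03 -2.83877228e-01  9.58858704e-01 -1.42186092e+02]
 [ 0.00000000e+00  0.00000000e+00  0.00000000e+00  1.00000000e+00]]
axis [230. 227.]
under [280. 195.]
tcp [279. 282.]
nut [ 597.81983648 -130.56648659   85.        ] nose [582.31636993 -59.33299541  66.        ] tabtop ends [ 608.54831302 -118.6341763   106.        ] [642.77584932 -98.034532   106.        ]
```

Emit:
{"name": "apply_moves", "arguments": {
  "moves": [
    [[0,0,20],0,1],
    [[0,0,25],0,1],
    [[0,0,25],0,1],
    [[0,0,20],0,1],
    [[0,0,20],0,1],
    [[0,0,15],0,1],
    [[0,0,10],0,1],
    [[0,0,8],0,1]
  ]
}}

```text
time: 4.45
position: [618.7, -89.8, 87.9]
tool_rot: [[-0.568, 0.823, 0.0], [0.823, 0.568, 0.0], [0.0, 0.0, -1.0]]
wrist_force: [0.4, -0.5, -0.1]
opening: -0.0
```

```bash
python3 - <<'E'
from h import *
s=env.read_state();print(s['time'],s['position'],s['wrist_force'])
w=env.get_image("wrist");cv2.imwrite("pics/w2.png",w['img']);t=env.get_image("scene");cv2.imwrite("pics/s2.png",cv2.resize(t['img'][140:310,145:365],None,fx=3.4,fy=3.4))
E
```

```text
4.45 [618.74371867 -89.83652428  87.86600281] [ 0.39582269 -0.51789385 -0.12179389]
```

View pics/w2.png

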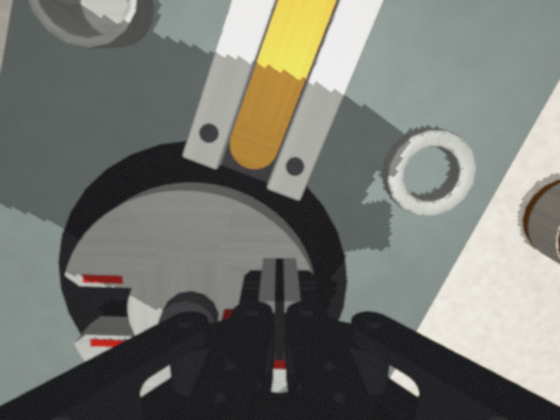

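View pics/s2.png

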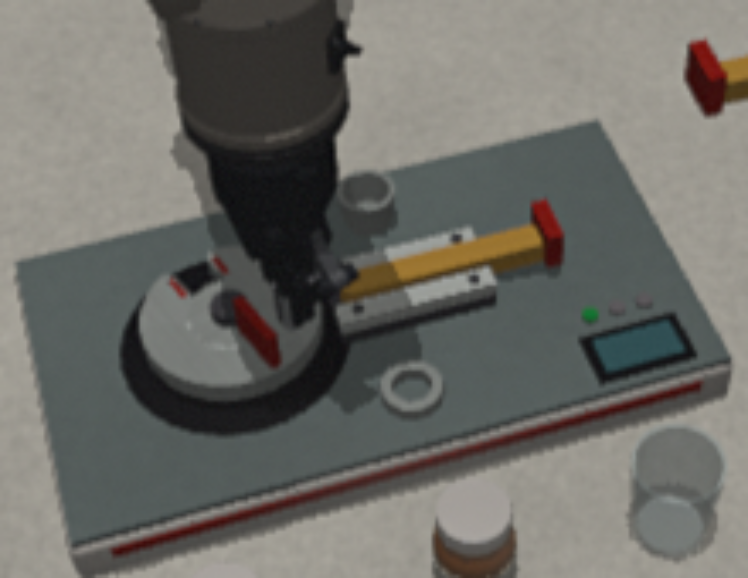

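Emit:
{"name": "apply_moves", "arguments": {
  "moves": [
    [[-3,0,0],0,1],
    [[-3,0,0],0,1],
    [[-3,0,0],0,1],
    [[-3,0,0],0,1],
    [[-6,1.7,0],0.14,1],
    [[-6,1.7,0],0.14,1],
    [[-6,1.7,0],0.14,1],
    [[-6,1.7,0],0.14,1]
  ]
}}

```text
time: 5.35
position: [640.7, -118.7, 88.4]
tool_rot: [[-0.039, 0.999, -0.001], [0.999, 0.039, 0.001], [0.001, -0.001, -1.0]]
wrist_force: [-3.2, 4.1, 0.6]
opening: -0.0
```

```bash
cat > look.py <<'E'
import sys
from h import *
n=sys.argv[1]
s=env.read_state();R=s['tool_rot'];print(s['time'],s['position'],s['wrist_force'],"toolx deg",np.rad2deg(np.arctan2(R[1,0],R[0,0])),"rel axis in tool",R.T@(s['position']-[600,-134.3,88]))
w=env.get_image("wrist");t=env.get_image("scene")
a=cv2.resize(t['img'][160:300,145:365],None,fx=2.5,fy=2.5);b=cv2.resize(w['img'],(440,330))
c=np.zeros((350,800,3),'uint8');c[:330,:390]=cv2.resize(b,(390,330));a=cv2.resize(a,(410,261));c[:261,390:]=a;cv2.imwrite(f"pics/{n}.png",c)
cv2.imwrite(f"pics/{n}_top.png",cv2.resize(env.get_image("top")['img'][130:270,210:405],None,fx=4,fy=4,interpolation=cv2.INTER_CUBIC))
E
python3 look.py a1
```

```text
5.35 [ 640.67324707 -118.66546641   88.39229081] [-3.20849285  4.05896537  0.63386359] toolx deg 92.21303093922147 rel axis in tool [14.05262489 41.24638246 -0.40648175]
```

View pics/a1.png

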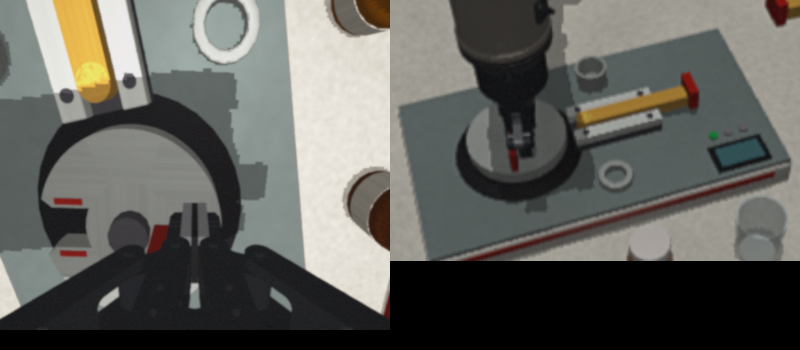

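Emit:
{"name": "apply_moves", "arguments": {
  "moves": [
    [[-5.8,1.7,0],0.14,1],
    [[-5.8,1.7,0],0.14,1],
    [[-5.8,1.7,0],0.14,1],
    [[-5.8,1.7,0],0.14,1],
    [[-5.8,1.7,0],0.14,1],
    [[-5.8,1.7,0],0.14,1],
    [[-5.8,1.7,0],0.14,1],
    [[0,0,0],0,1]
  ]
}}

```text
time: 6.3
position: [636.9, -160.0, 88.4]
tool_rot: [[0.805, 0.594, 0.0], [0.594, -0.805, -0.0], [-0.0, 0.0, -1.0]]
wrist_force: [0.1, 0.3, -0.7]
opening: 0.1
```

```bash
python3 look.py a2
```

```text
6.3 [ 636.90191204 -159.9887136    88.42270174] [ 0.05320295  0.33391388 -0.70283549] toolx deg 36.416606746205865 rel axis in tool [14.44553027 42.57930213 -0.41168063]
```

View pics/a2.png

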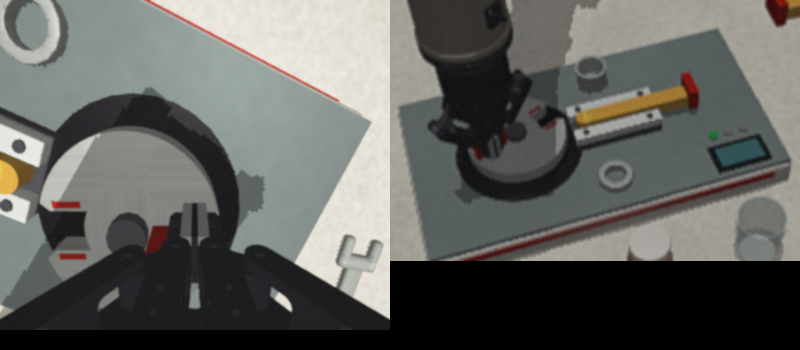

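View pics/a2_top.png

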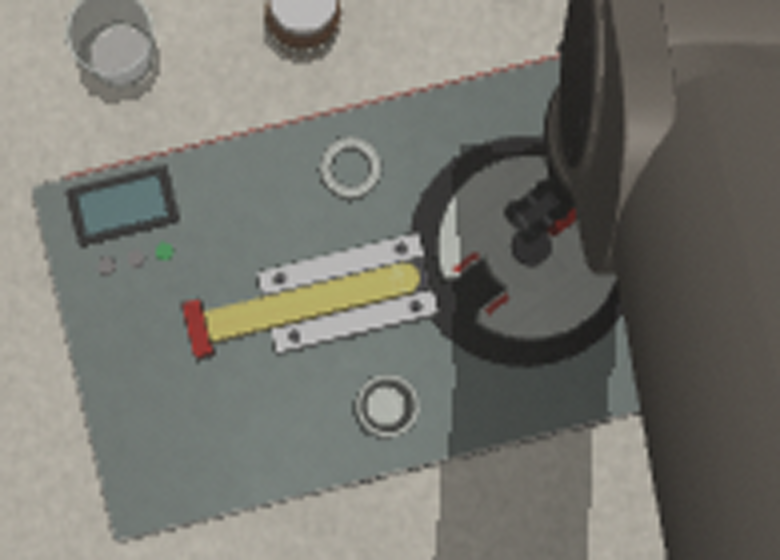

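```bash
cat > ang.py <<'E'
from h import *
t=env.get_image("top")
C=cloud(t);h=cv2.cvtColor(t['img'],cv2.COLOR_BGR2HSV)
red=((h[...,0]<10)|(h[...,0]>170))&(h[...,1]>90)&(h[...,2]>40)
v,u=np.nonzero(red);r=[]
pts=[]
for a,b in zip(u,v):
    p=world(t,a,b,75)
    d=np.hypot(p[0]-600,p[1]+134.6)
    if 25<d<62 and t['z_map'][b,a]>0 and C[b,a,2]<80: pts.append(p)
pts=np.array(pts);print(len(pts));
k,l,c=cv2.kmeans(pts[:,:2].astype('float32'),2,None,(3,50,.01),5,2)
print(c, np.bincount(l.ravel()))
m=c.mean(0);
for ax in((600,-134.6),(598.8,-134.6),(601,-134.6)):print("slot dir deg",np.rad2deg(np.arctan2(m[1]-ax[1],m[0]-ax[0])),"bar normal est",(np.rad2deg(np.arctan2(c[1,1]-c[0,1],c[1,0]-c[0,0]))+90)%180)
E
python3 ang.py
```

```text
14
[[ 562.71936 -113.6319 ]
 [ 589.9297   -92.87752]] [7 7]
slot dir deg 127.064186 bar normal est 127.33418
slot dir deg 125.64158 bar normal est 127.33418
slot dir deg 128.21033 bar normal est 127.33418
```

Emit:
{"name": "apply_moves", "arguments": {
  "moves": [
    [[-4.3,1.1,0],0.1,1],
    [[-4.3,1.1,0],0.1,1],
    [[-4.3,1.1,0],0.1,1],
    [[-2.2,0.5,0],0.05,1],
    [[-1.3,0.3,0],0.03,1],
    [[0,0,0],0,1],
    [[0,0,0],0,1],
    [[0,0,0],0,1]
  ]
}}

```text
time: 7.3
position: [624.8, -170.7, 88.4]
tool_rot: [[0.967, 0.254, 0.0], [0.254, -0.967, 0.0], [0.0, -0.0, -1.0]]
wrist_force: [1.4, -0.0, 2.2]
opening: 0.0
```

```bash
python3 look.py a3; python3 ang.py
```

```text
7.3 [ 624.78727269 -170.72714006   88.38403829] [ 1.36637565 -0.03406805  2.16064188] toolx deg 14.689177324142275 rel axis in tool [14.74018021 41.52192657 -0.38679075]
18
[[571.8025   -99.72654 ]
 [604.9423   -92.106964]] [ 8 10]
slot dir deg 106.72993 bar normal est 102.94852
slot dir deg 105.0862 bar normal est 102.94852
slot dir deg 108.07848 bar normal est 102.94852
```

View pics/a3.png

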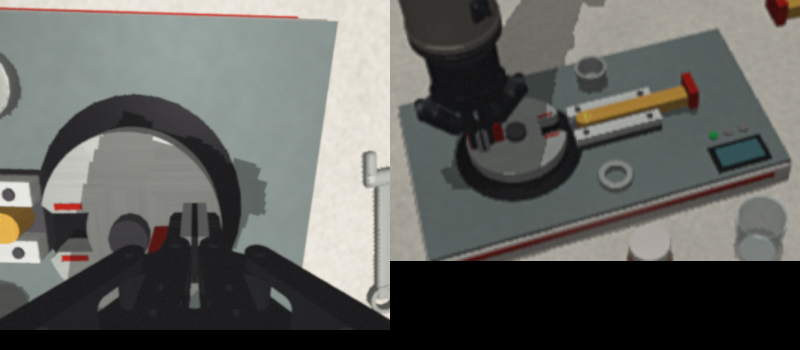

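View pics/a3_top.png

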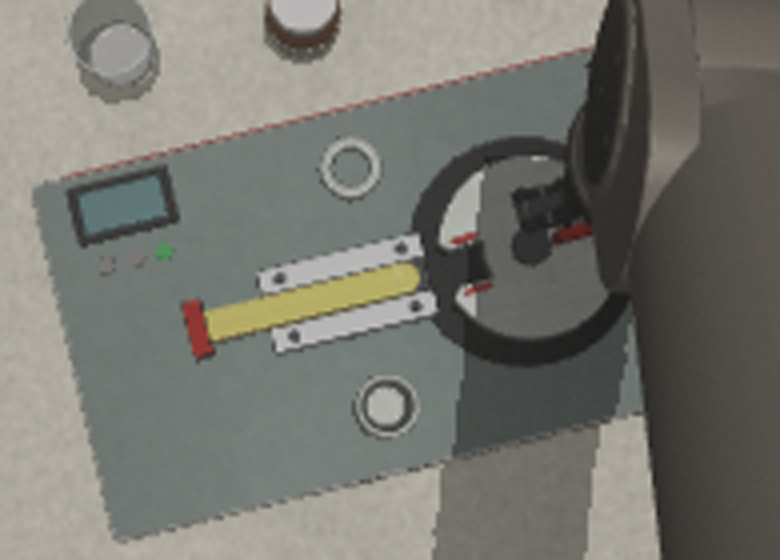

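```bash
python3 - <<'E'
from h import *
w=env.get_image("wrist");cv2.imwrite("pics/w3.png",cv2.resize(w['img'][200:400,0:280],None,fx=2.8,fy=2.8,interpolation=cv2.INTER_CUBIC))
E
```

```text
(no output)
```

View pics/w3.png

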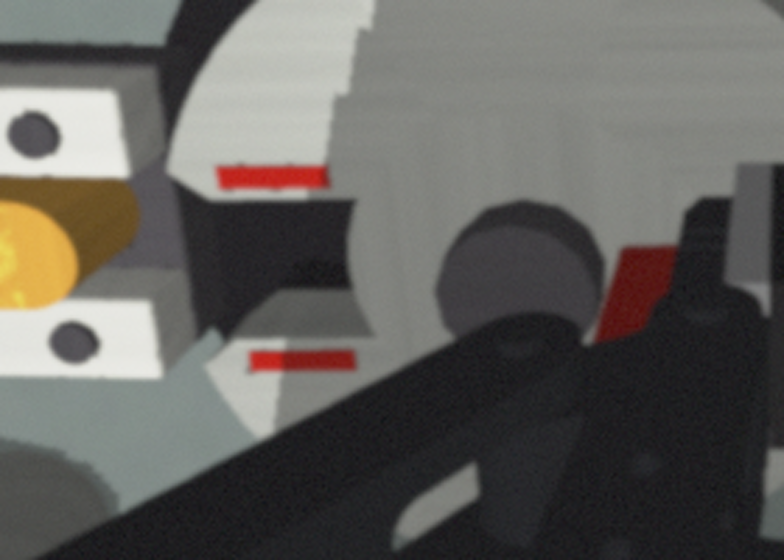

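```bash
python3 - <<'E'
from h import *
s=env.read_state();w=env.get_image("wrist")
f=lambda x,y,z:wworld(w,s,(x+.5)/2.8-.5,200+(y+.5)/2.8-.5,z)[:2]
def ang(a,b):d=np.array(a)-b;return np.rad2deg(np.arctan2(d[1],d[0]))
cu=[f(0,177,69),f(128,179,69)];cl=[f(0,296,69),f(150,299,69)]
su=[f(212,200,75),f(352,200,75)];sl=[f(230,337,75),f(370,337,75)]
ru=[f(220,176,75),f(328,178,75)];rl=[f(250,360,75),f(355,360,75)]
for n,l in dict(cu=cu,cl=cl,su=su,sl=sl,ru=ru,rl=rl).items():print(n,np.round(l,1).tolist(),ang(*l))
th=np.deg2rad(13.3)
R=np.array([[np.cos(th),-np.sin(th)],[np.sin(th),np.cos(th)]])
loc=lambda l:(np.array(l)-[600,-134.6])@R
for n,l in dict(cu=cu,cl=cl,su=su,sl=sl,ru=ru,rl=rl).items():print(n,loc(l).round(1).tolist())
E
```

```text
cu [[589.2, -43.5], [594.2, -64.3]] 103.59187708566529
cl [[566.2, -44.6], [572.2, -69.8]] 103.26300554809568
su [[597.5, -81.0], [603.2, -102.9]] 104.56981334294073
sl [[572.7, -86.5], [578.7, -109.4]] 104.56088590190674
ru [[602.1, -81.8], [606.1, -98.6]] 103.4118382963741
rl [[569.1, -90.3], [573.6, -107.6]] 104.55931241061806
cu [[10.4, 91.1], [10.5, 69.8]]
cl [[-12.2, 95.4], [-12.2, 69.5]]
su [[9.9, 52.8], [10.4, 30.1]]
sl [[-15.5, 53.1], [-14.9, 29.4]]
ru [[14.2, 50.9], [14.3, 33.6]]
rl [[-19.9, 50.2], [-19.5, 32.4]]
```

Emit:
{"name": "apply_moves", "arguments": {
  "moves": [
    [[-0.8,0.2,0],0.018,1],
    [[-0.8,0.2,0],0.018,1],
    [[0,0,0],0,1],
    [[0,0,0],0,1],
    [[0,0,0],0,1],
    [[0,0,0],0,1],
    [[0,0,0],0,1],
    [[0,0,0],0,1]
  ]
}}

```text
time: 8.4
position: [623.0, -171.7, 88.3]
tool_rot: [[0.976, 0.217, -0.0], [0.217, -0.976, 0.0], [-0.0, -0.0, -1.0]]
wrist_force: [0.7, 0.1, -0.5]
opening: 0.0
```

```bash
python3 look.py a4; python3 - <<'E'
from h import *
w=env.get_image("wrist");cv2.imwrite("pics/w4.png",cv2.resize(w['img'][200:400,0:280],None,fx=2.8,fy=2.8,interpolation=cv2.INTER_CUBIC))
E
```

```text
8.4 [ 623.00695429 -171.65354757   88.25769435] [ 0.70647597  0.11132934 -0.489552  ] toolx deg 12.534071663195638 rel axis in tool [14.35209042 41.45623616 -0.26805257]
```

View pics/w4.png

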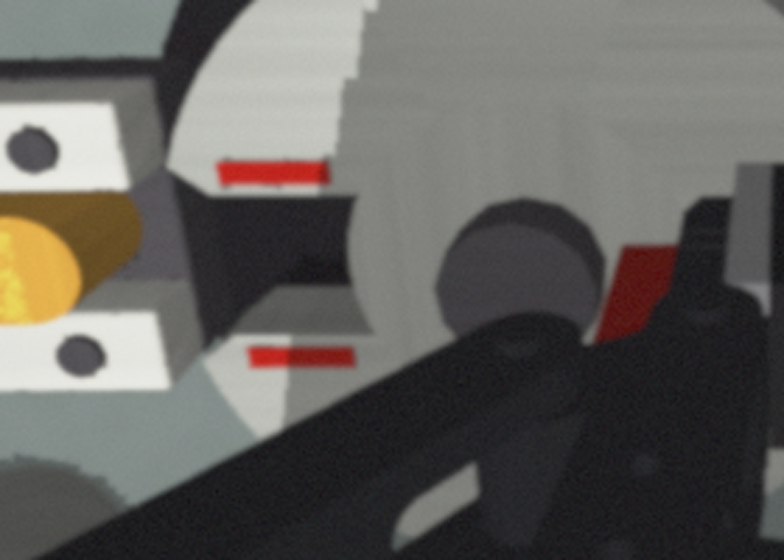

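```bash
python3 - <<'E'
from h import *
s=env.read_state();w=env.get_image("wrist")
f=lambda x,y,z:wworld(w,s,(x+.5)/2.8-.5,200+(y+.5)/2.8-.5,z)[:2]
cu=[f(0,190,69),f(128,191,69)];cl=[f(0,311,69),f(160,313,69)]
su=[f(212,196,75),f(352,196,75)];sl=[f(230,334,75),f(370,334,75)]
ru=[f(220,173,75),f(328,175,75)];rl=[f(250,357,75),f(355,358,75)]
th=np.deg2rad(13.3)
R=np.array([[np.cos(th),-np.sin(th)],[np.sin(th),np.cos(th)]])
loc=lambda l:(np.array(l)-[600,-134.6])@R
for n,l in dict(cu=cu,cl=cl,su=su,sl=sl,ru=ru,rl=rl).items():print(n,loc(l).round(1).tolist())
E
```

```text
cu [[10.9, 91.1], [10.4, 69.7]]
cl [[-12.0, 96.3], [-12.8, 68.6]]
su [[12.1, 52.2], [11.8, 29.6]]
sl [[-13.3, 53.5], [-13.7, 29.9]]
ru [[16.2, 50.3], [15.6, 33.0]]
rl [[-17.8, 50.8], [-18.3, 33.0]]
```

Emit:
{"name": "apply_moves", "arguments": {
  "moves": [
    [[2,0,0],0,1],
    [[4,0,0],0,1],
    [[6,0,0],0,1],
    [[0,0,-8],0,1],
    [[0,0,-24],0,1],
    [[0,0,-30],0,1],
    [[0,0,-30],0,1],
    [[0,0,-20],0,1]
  ]
}}

```text
time: 9.45
position: [635.5, -169.2, 203.2]
tool_rot: [[0.976, 0.217, 0.002], [0.217, -0.976, -0.0], [0.002, 0.001, -1.0]]
wrist_force: [0.4, -0.2, -0.8]
opening: 0.2
```

Emit:
{"name": "apply_moves", "arguments": {
  "moves": [
    [[0,0,0],-0.14,1],
    [[0,0,0],-0.14,1],
    [[0,0,0],-0.14,1],
    [[0,0,0],-0.14,1],
    [[0,0,0],-0.14,1],
    [[0,0,0],-0.14,1],
    [[0,0,0],-0.14,1],
    [[0,0,0],-0.14,1]
  ]
}}

```text
time: 10.25
position: [634.9, -169.1, 201.0]
tool_rot: [[0.224, 0.974, 0.0], [0.974, -0.224, -0.0], [-0.0, 0.0, -1.0]]
wrist_force: [-0.3, 0.2, 0.3]
opening: 0.3
```

Emit:
{"name": "apply_moves", "arguments": {
  "moves": [
    [[0,0,0],-0.14,1],
    [[0,0,0],-0.14,1],
    [[0,0,0],-0.14,1],
    [[0,0,0],-0.045,1],
    [[0,0,0],0,1],
    [[0,0,0],0,1],
    [[0,0,0],0,1],
    [[0,0,0],0,1]
  ]
}}

```text
time: 11.05
position: [634.9, -169.0, 200.4]
tool_rot: [[-0.23, 0.973, 0.0], [0.973, 0.23, -0.0], [-0.0, 0.0, -1.0]]
wrist_force: [-0.6, -0.6, 0.6]
opening: -0.1
```

```bash
python3 look.py b1; python3 - <<'E'
from h import *
s=env.read_state();R=np.array(s['tool_rot']);print(R.T@(np.array([540.6,112.4,120])-s['position']))
E
```

```text
11.05 [ 634.90112033 -169.01155446  200.44404612] [-0.60054089 -0.5564796   0.61611839] toolx deg 103.30432262982889 rel axis in tool [ -41.82265092   25.98141528 -112.438764  ]
[295.5215327  -26.81967391  80.35528892]
```

View pics/b1.png

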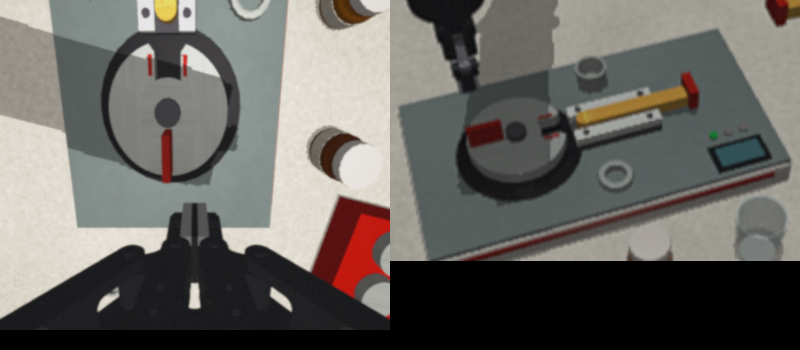

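Wrist view: the tab (165,155), nut (167,112), slot (167,62) and bolt nose (166,12) lie in one line. Disc is aligned. On to the bolt head.

Emit:
{"name": "apply_moves", "arguments": {
  "moves": [
    [[37,-3.4,0],0,1],
    [[37,-3.4,0],0,1],
    [[37,-3.4,0],0,1],
    [[37,-3.4,0],0,1],
    [[37,-3.4,0],0,1],
    [[37,-3.4,0],0,1],
    [[37,-3.4,0],0,1],
    [[37,-3,0],0,1]
  ]
}}

```text
time: 12.0
position: [539.8, 114.1, 200.6]
tool_rot: [[-0.231, 0.973, 0.0], [0.973, 0.231, -0.0], [-0.0, 0.0, -1.0]]
wrist_force: [1.4, -0.3, -0.7]
opening: -0.1
```

Emit:
{"name": "apply_moves", "arguments": {
  "moves": [
    [[0,0,20],0,1],
    [[0,0,30],0,1],
    [[0,0,20],0,1],
    [[0,0,10],0,1],
    [[0,0,0],0,1],
    [[0,0,0],0,1],
    [[0,0,0],0,1],
    [[0,0,0],0,1]
  ]
}}

```text
time: 12.8
position: [541.0, 112.8, 121.3]
tool_rot: [[-0.231, 0.973, 0.001], [0.973, 0.231, 0.0], [-0.0, 0.001, -1.0]]
wrist_force: [0.8, 0.2, 0.4]
opening: -0.1
```

```bash
python3 look.py b2;python3 - <<'E'
from h import *
t=env.get_image("scene");cv2.imwrite("pics/b2s.png",cv2.resize(t['img'][130:290,180:380],None,fx=3.7,fy=3.7))
E
```

```text
12.8 [540.98931016 112.80732173 121.27469275] [0.76013345 0.17409228 0.41865488] toolx deg 103.33330528136794 rel axis in tool [254.05044531  -0.38397712 -33.31244432]
```

View pics/b2_top.png

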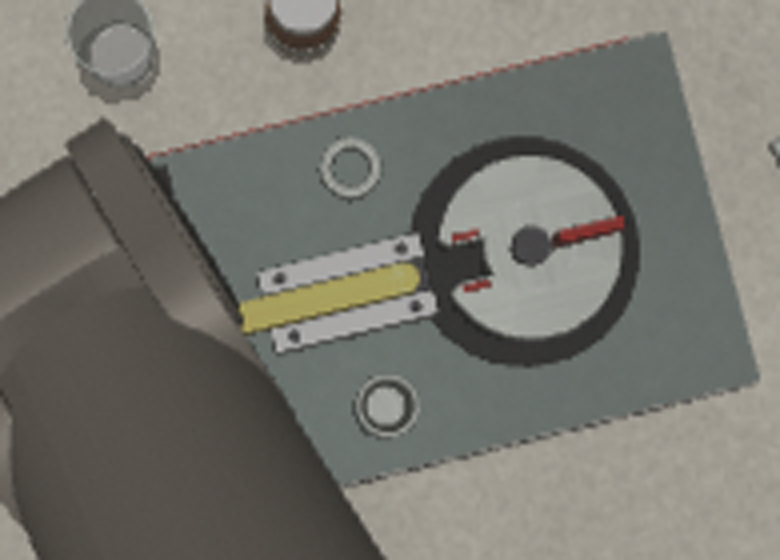

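View pics/b2s.png

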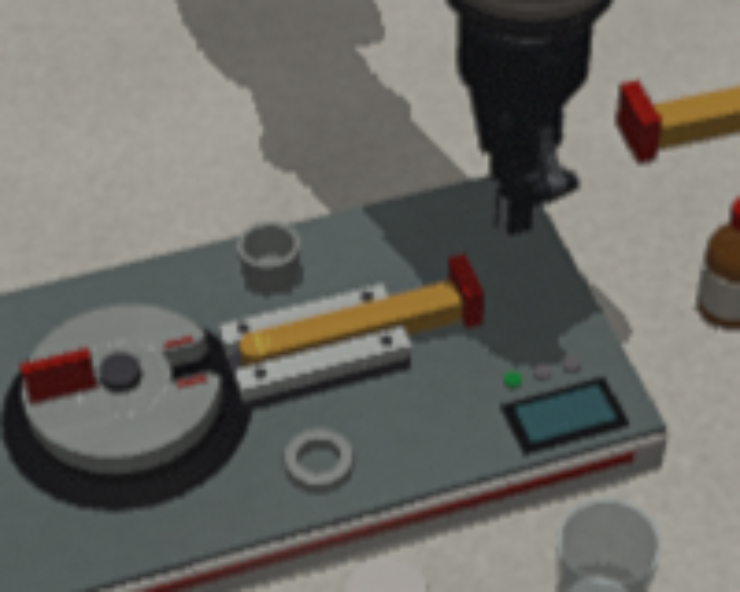

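Emit:
{"name": "apply_moves", "arguments": {
  "moves": [
    [[0,0,15],0,1],
    [[0,0,20],0,1],
    [[0,0,12],0,1],
    [[0,0,6],0,1],
    [[0,0,0],0,1],
    [[0,0,0],0,1],
    [[-4,0,0],0,1],
    [[-4,0,0],0,1]
  ]
}}

```text
time: 13.8
position: [542.7, 104.7, 67.9]
tool_rot: [[-0.231, 0.973, 0.001], [0.973, 0.231, 0.0], [-0.0, 0.001, -1.0]]
wrist_force: [-0.5, -0.1, 0.5]
opening: -0.2
```

Emit:
{"name": "apply_moves", "arguments": {
  "moves": [
    [[-2,0,0],0,1],
    [[-2,0,0],0,1],
    [[-2,0,0],0,1],
    [[-2,0,0],0,1],
    [[-2,0,0],0,1],
    [[-2,0,0],0,1],
    [[-2,0,0],0,1],
    [[-2,0,0],0,1]
  ]
}}

```text
time: 14.6
position: [546.1, 89.5, 67.5]
tool_rot: [[-0.231, 0.973, 0.0], [0.973, 0.231, 0.0], [0.0, 0.0, -1.0]]
wrist_force: [-1.2, 4.0, 2.4]
opening: 0.2
```

```bash
python3 look.py b3;python3 - <<'E'
from h import *
t=env.get_image("scene");cv2.imwrite("pics/b3s.png",cv2.resize(t['img'][130:290,180:380],None,fx=3.7,fy=3.7))
E
```

```text
14.6 [546.1192251   89.46200247  67.45333026] [-1.20476167  3.98471473  2.36931881] toolx deg 103.35724874569581 rel axis in tool [230.15296515  -0.73502652  20.58663785]
```

View pics/b3.png

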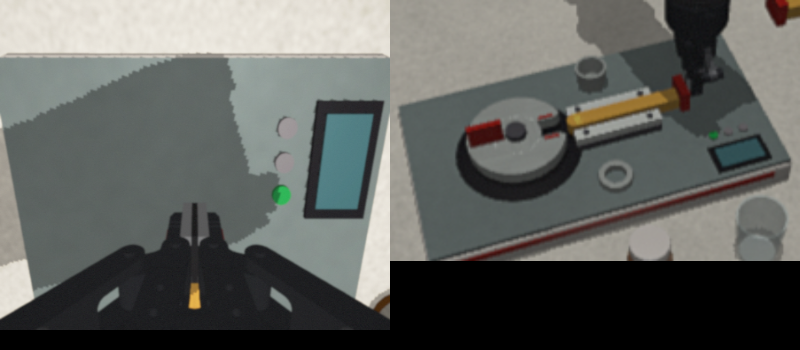

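View pics/b3s.png

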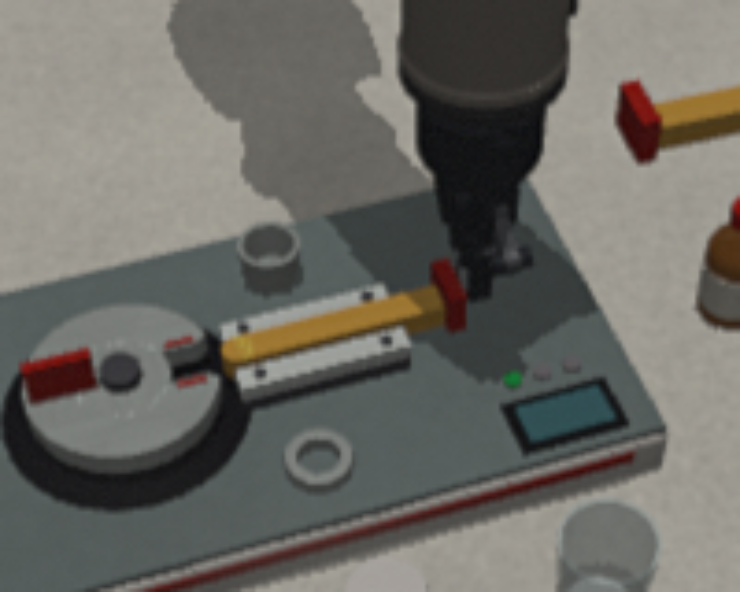

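Emit:
{"name": "apply_moves", "arguments": {
  "moves": [
    [[-3,0,0],0,1],
    [[-3,0,0],0,1],
    [[-3,0,0],0,1],
    [[-3,0,0],0,1],
    [[-3,0,0],0,1],
    [[-3,0,0],0,1],
    [[-2,0,0],0,1],
    [[-2,0,0],0,1]
  ]
}}

```text
time: 15.6
position: [551.1, 67.8, 67.3]
tool_rot: [[-0.231, 0.973, -0.0], [0.973, 0.231, 0.0], [0.0, -0.0, -1.0]]
wrist_force: [-0.3, 1.8, -1.1]
opening: 0.0
```

Emit:
{"name": "apply_moves", "arguments": {
  "moves": [
    [[-1,0,0],0,1],
    [[-1,0,0],0,1],
    [[-1,0,0],0,1],
    [[0,0,0],0,1],
    [[0,0,0],0,1],
    [[0,0,0],0,1],
    [[0,0,0],0,1],
    [[0,0,0],0,1]
  ]
}}

```text
time: 16.4
position: [551.8, 65.1, 67.4]
tool_rot: [[-0.231, 0.973, 0.0], [0.973, 0.231, 0.0], [-0.0, 0.0, -1.0]]
wrist_force: [-0.4, -0.0, -0.2]
opening: -0.2
```

```bash
python3 look.py b4;python3 - <<'E'
from h import *
t=env.get_image("scene");cv2.imwrite("pics/b4s.png",cv2.resize(t['img'][160:270,200:340],None,fx=5,fy=5,interpolation=cv2.INTER_CUBIC))
E
```

```text
16.4 [551.82995793  65.07092022  67.3793109 ] [-0.43971152 -0.04080262 -0.15286214] toolx deg 103.34666524473309 rel axis in tool [205.10585398  -0.84822312  20.62034874]
```

View pics/b4s.png

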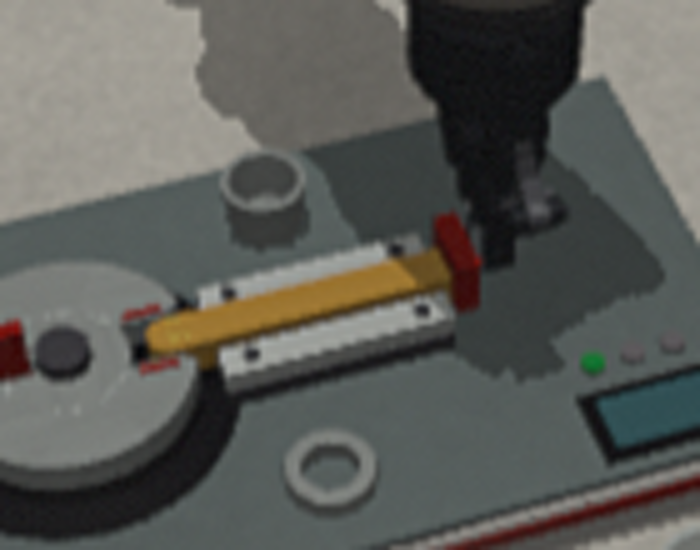

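Emit:
{"name": "apply_moves", "arguments": {
  "moves": [
    [[-0.7,0,0],0,1],
    [[-0.7,0,0],0,1],
    [[-0.7,0,0],0,1],
    [[-0.7,0,0],0,1],
    [[0,0,0],0,1],
    [[0,0,0],0,1],
    [[0,0,0],0,1],
    [[0,0,0],0,1]
  ]
}}

```text
time: 17.4
position: [552.5, 62.3, 67.4]
tool_rot: [[-0.231, 0.973, 0.0], [0.973, 0.231, 0.0], [-0.0, 0.0, -1.0]]
wrist_force: [0.7, 1.7, 0.6]
opening: -0.0
```

Emit:
{"name": "apply_moves", "arguments": {
  "moves": [
    [[-0.5,0,0],0,1],
    [[-0.5,0,0],0,1],
    [[-0.5,0,0],0,1],
    [[-0.5,0,0],0,1],
    [[0,0,0],0,1],
    [[0,0,0],0,1],
    [[0,0,0],0,1],
    [[0,0,0],0,1]
  ]
}}

```text
time: 18.2
position: [552.7, 61.3, 67.4]
tool_rot: [[-0.232, 0.973, -0.0], [0.973, 0.232, 0.001], [0.001, 0.0, -1.0]]
wrist_force: [-3.2, 6.3, 0.8]
opening: -0.3
```

```bash
python3 look.py b5;python3 - <<'E'
from h import *
t=env.get_image("scene");cv2.imwrite("pics/b5s.png",cv2.resize(t['img'][160:270,200:340],None,fx=5,fy=5,interpolation=cv2.INTER_CUBIC))
E
```

```text
18.2 [552.66981161  61.31970991  67.36095186] [-3.23074962  6.25922818  0.83241546] toolx deg 103.38945326189163 rel axis in tool [201.24312831  -0.74541124  20.82872092]
```

View pics/b5s.png

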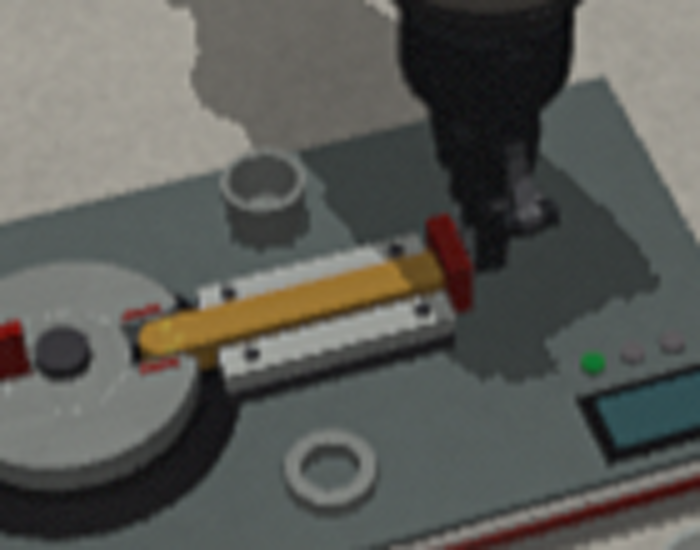

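Emit:
{"name": "apply_moves", "arguments": {
  "moves": [
    [[-0.7,0,0],0,1],
    [[-0.7,0,0],0,1],
    [[-0.6,0,0],0,1],
    [[0,0,0],0,1],
    [[0,0,0],0,1],
    [[0,0,0],0,1],
    [[0,0,0],0,1],
    [[0,0,0],0,1]
  ]
}}

```text
time: 19.2
position: [552.7, 61.3, 67.4]
tool_rot: [[-0.233, 0.972, -0.001], [0.972, 0.233, 0.003], [0.003, 0.0, -1.0]]
wrist_force: [-5.4, 16.0, 2.2]
opening: -0.0
```

Hard stop: no movement while force rose from 7 to 17 N. I'll back off and lift clear.

Emit:
{"name": "apply_moves", "arguments": {
  "moves": [
    [[3,0,0],0,1],
    [[4,0,0],0,1],
    [[8,0,0],0,1],
    [[10,0,0],0,1],
    [[10,0,0],0,1],
    [[0,0,-20],0,1],
    [[0,0,-30],0,1],
    [[0,0,-40],0,1]
  ]
}}

```text
time: 20.0
position: [544.1, 93.3, 157.2]
tool_rot: [[-0.232, 0.973, -0.003], [0.973, 0.232, -0.0], [0.001, -0.003, -1.0]]
wrist_force: [0.4, -1.3, 0.7]
opening: 0.1
```

Emit:
{"name": "apply_moves", "arguments": {
  "moves": [
    [[35,0,0],0,1],
    [[40,0,0],0,1],
    [[40,0,0],0,1],
    [[40,0,0],0,1],
    [[30,0,0],0,1],
    [[10,0,0],0,1],
    [[0,0,0],0,1],
    [[0,0,0],0,1]
  ]
}}

```text
time: 20.8
position: [500.4, 281.5, 157.2]
tool_rot: [[-0.231, 0.973, -0.0], [0.973, 0.231, -0.001], [-0.001, -0.0, -1.0]]
wrist_force: [-0.1, -0.6, -1.1]
opening: 0.2
```

```bash
python3 look.py c1;python3 ang.py; python3 - <<'E'
from h import *
t=env.get_image("scene");cv2.imwrite("pics/c1s.png",cv2.resize(t['img'][160:270,200:340],None,fx=5,fy=5,interpolation=cv2.INTER_CUBIC))
E
```

```text
20.8 [500.36042126 281.48714061 157.17407097] [-0.07809354 -0.64884462 -1.0515698 ] toolx deg 103.3275671315309 rel axis in tool [427.51506242  -1.12760256 -69.43805843]
23
[[ 587.5171   -96.75087]
 [ 609.895   -195.34288]] [22  1]
slot dir deg -96.449295 bar normal est 12.788048
slot dir deg -90.47015 bar normal est 12.788048
slot dir deg -101.33193 bar normal est 12.788048
```

View pics/c1s.png

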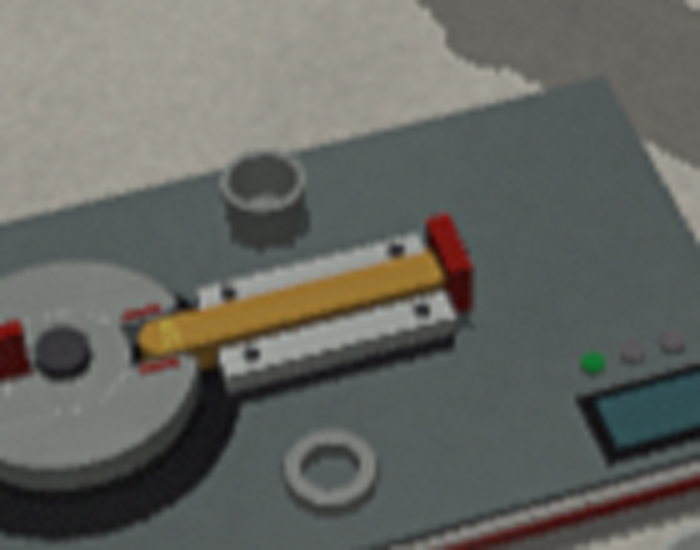

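View pics/c1_top.png

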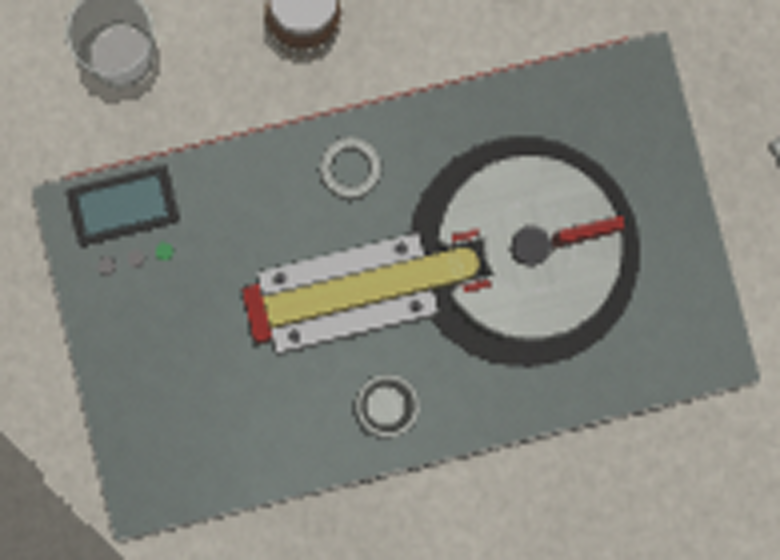

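```bash
python3 -c "
from plant import env
print(env.close_job())"
```

```text
the job is handed in; nothing more can be done
None
```

The spindle is locked: the bolt's nose is in the disc's slot and its head sits against the end of the channel. I handed the job in at about 21 s, and no verdict was reported.

**Disc:** I pushed the red tab about 1.94 rad clockwise with the shut fingers. The slot's centre line then measured within about 0.2 mm of the channel's centre line.

**Bolt:** I pushed the head about 38 mm along the channel until it stopped hard. In the last push the force rose from 7 to 17 N with no movement. The fingers stopped within 1 mm of where I expected home to be.

**Last checks:**
- The final top and scene pictures show the head touching the channel's end and the nose in the slot.
- The cup and ring stand where they were, and the arm is clear of everything.
- My colour-based slot-angle script gave a wrong reading on the last picture, because it mixed in the tab and lumped both stripes together. I judged the final alignment by eye from those pictures instead.
- An early reading of the disc axis from the wrist camera was about 5 mm off the overhead one, so I set the alignment from the slot and channel edges instead.

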